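# Lock the lid of the glaze sprayer

### The arm

A 6-joint arm with a two-finger parallel gripper is mounted at the origin on the work surface. World frame = base frame: x ahead of the robot, y to its left, z up, the work surface at z = 0. Lengths are in mm, angles in rad, forces in N, time in s.
With the tool pointing down it reaches from about 275 to 1000 mm from the base axis. Payload 8.4 kg.
Tool frame: the origin (TCP) lies midway between the tips of the shut fingers; the grasp point (between the pads) lies 19 mm behind it; z points along the fingers, y is the line along which they close (so a half turn about z gives the same grasp; the last joint's range is limited). The gripper opens to 85 mm and grips with 20 to 120 N. Pads are 22 mm wide; open, the fingers measure 114 mm over their backs; the gripper's body (76 mm by 85 mm) begins 54 mm behind the grasp point. The pads swing forward as they close: fully open they stand 13 mm farther back than shut.
Start: joints at [-1.307, 0.353, 1.633, -0, 1.155, -0.002], TCP at [164.174, -603.054, 231.281] pointing down, gripper open.
Joint ranges: [-2.63, 2.63], [-0.92, 2.1], [0.06, 2.66], [-1.3, 4.44], [0, 2.69], [-3.02, 3.02]. Speed limits (rad/s): [2.22, 2.22, 2.79, 3.14, 3.14, 3.14].

### API

Orientations are given as [roll, pitch, yaw] about the fixed x, y, z axes, in that order (R = Rz(yaw) Ry(pitch) Rx(roll)).
In Python, from rig import telemetry, optics, r gives the robot as it stands.
- The arm moves only by the tool play_rows, never from a script. Its arguments are lists of equal length, an entry for each row: "dp": the shift along the tool's x, y, z in units of 40 mm (1.0 is 40 mm), a list of three; "rot": the turn, a rotation vector about the tool's x, y, z in units of 6 degrees (1.0 is 6 degrees), a list of three. In form: {"dp": [[tx, ty, tz], ...], "rot": [[ax, ay, az], ...]}. A call has 1 to 5 rows; each row is the pose to reach, as a shift and turn from the pose commanded when the call began, along the tool's axes at that moment; what a row does not reach only later rows make up. A row lasts 1/12 s, in which the tool goes at most 41.7 mm and 7.16 degrees, less where a joint would pass 70% of its speed; a pose out of reach is approached as far as the arm can. A call with a gripper value outside its range is refused whole. "fingers" is the opening, from 0 (shut) to 1 (fully open), set as the call begins (left out, the last holds). The fingers move at their own pace and stop on an object; "grip_force" is the grip in N (left out, the last holds). Time passes only in rows, so rows that repeat a pose let the fingers close. It gives the time, the measured TCP pose, the force, the opening and the grip force at its end, in the units of the state.
- telemetry.sense(): the state, without advancing time (a new reading comes with each control period).
- optics.grab_frame(name): name is "scene" or "side" or "wrist"; returns a dict with "color" (384x512x3 uint8, red, green, blue), "mtx" (3x3 intrinsics, pixels), "D" ([k1, k2, p1, p2, k3] as OpenCV has them; the pictures are not rectified), "R" (3x3) and "t" (3): a world point X has camera coordinates R X + t; the wrist camera has in their place "mount" (4x4, takes a point from camera to tool coordinates, whose origin is the TCP and whose axes are the flange's). Camera axes: x right, y down, z forward; pixel columns grow to the right and rows downward; lengths in mm; the calibration is good to about 2 mm. A picture is of the moment at which its call begins: read the wrist's pose just before it. There is no depth.
- r.sign_off(): hands the job in; it is judged then, once.
The state is a dict: "clock": time; "qpos": joint angles; "qvel": joint speeds; "joint_efforts": joint torques, N m; "eef_pos": TCP position; "tcp_rot": TCP orientation; "contact_force": force on the tool from outside, world axes, zero at the start; "wrist_torque": the same for the moment, N m; "opening": opening from 0.0 (shut) to 1.0 (fully open); "grasp_force": force on a finger pad.
Only numpy, scipy, OpenCV 4.12 (cv2) and the standard library are available. Lean on these libraries where they do the work, as an engineer would, in place of code of your own. Each camera call takes 0.05 s, during which the arm holds its last target. There are 200 camera calls.

### The job

Close the white glaze sprayer with its own lid, the one with the orange bar handle: set it into the orange filler collar with its lugs in the two gaps, push it down against the spring and give it a quarter-turn clockwise so that it locks and stays down, the bar lying across the line of the gaps. Leave the blue-handled lid where it stands.

Things in the scene. Friction and masses are not known exactly. Their poses are not given: they have to be found in the camera images.
- lid: Sprayer lid, 0.2 kg, upright on the counter, half-turn symmetric. Origin: centre of underside; z up, x along the bar. Tapered nose 40 to 58 mm dia up to z 14, plug 58 dia to 26, black flange 90 dia 26-32, orange bar 32-60 (72 long, 16 wide; pinch across its width). Two lugs under the flange in line with the bar: at +x and -x, 12 wide, reaching 41 mm from the axis, z 12-18.
- blue_lid: A lid of the same size and shape, but with a blue bar and a white flange, and no lugs: it belongs to another pot. Origin and axes as for the lid. To be left alone.
- mouth (a point): Centre of the filler mouth, at the top of the orange rim, 105 mm above the counter, on the fixed white sprayer (220x170 mm, 70 high; collar 106 dia). z up. Opening 66 dia, rim 6 thick. The gaps for the lugs are at +x and -x (black strips), 27 mm wide at the opening, wider outwards: a lid within 10 degrees enters. Red marks at +y and -y: where the bar points when locked.
- seal (a joint): Sprung plate in the mouth, 0 = up; m pressed. At 0 a lid on it has its origin 15 mm below the rim top. Pressed till its flange meets the rim (origin 26 mm below, about 10 N, joint 0.011) the lid can turn, only clockwise from above (yaw falls), 90 degrees, stop 7 beyond. Let go there it rises 2 mm (origin 24 mm below) and its lugs hold it under the rim.
Not all that is in view belongs to the job. Leave any purple look-alike of the lid alone.

How it is judged (in metres and radians):
On the way:
1. the orange-handled lid is pushed down in the mouth with its bar in line with the gaps (horizontal distance between lid and mouth below 0.01 m and z of lid in the frame of mouth below -0.02 m and angle between the x axis of lid and the x axis of mouth, either way round below 0.5 rad).
At the end, for the whole second after the job is handed in: The orange-handled lid is at rest in the mouth, centred within 10 mm, its origin at least 20 mm below the rim (so held down by its lugs), level within about 8 degrees, its bar within 20 degrees of square to the line of the gaps; the blue-handled lid stands within 30 mm of where it was, upright (horizontal distance between lid and mouth below 0.01 m and z of lid in the frame of mouth below -0.02 m and angle between the x axis of lid and the y axis of mouth, either way round below 0.35 rad and angle between each of lid, blue_lid's own z axis and vertical below 0.15 rad and linear speed of lid below 0.02 m/s and distance of blue_lid from where it was at the start of the episode below 0.03 m); the robot touches nothing.
It fails at once if the blue-handled lid is moved by more than 40 mm (distance of blue_lid from where it was at the start of the episode above 0.04 m).
It also fails if it takes over 42 s, if anything falls off the work surface, if the arm or the gripper's body presses on something with over 40 N, if the wrist force passes 120 N, or if a joint passes its speed limit or range.

## Working session

There is one attempt and no reset: what is moved stays moved. The work goes in short steps, Python scripts to look and compute and a tool call to move; the robot and the scene stay as the last step left them, time stands still between calls to the robot, and variables do not carry over. Pictures are saved under pics/ and viewed, at most 10 in all, crops included, and the job is handed in when it is done.

Besides the shell and the picture viewer there is one more tool, called after "Call:" as name(argument=value, ...), one argument or row to a line, values as JSON. play_rows: Moves the arm, as the interface text tells. Its arguments: {"type":"object","properties":{"dp":{"type":"array"},"rot":{"type":"array"},"fingers":{"type":"number"},"grip_force":{"type":"number"}},"required":["dp","rot"]}

```bash
mkdir -p pics; ls; python3 - <<'E'
from rig import telemetry, optics, r
import cv2,numpy as np
print(telemetry.sense())
ims=[]
for n in ["scene","side","wrist"]:
    f=optics.grab_frame(n); np.savez(f"f0_{n}.npz",**f); ims.append(f["color"])
    print(n,f["mtx"].tolist(),np.round(f["D"],3), f["mount"] if n=="wrist" else (-f["R"].T@f["t"]))
for n,i in zip("abc",ims): cv2.imwrite(f"pics/{n}0.png",i[:,:,::-1])
E
```

```text
pics
{'clock': 0.0, 'qpos': array([-1.30738842e+00,  3.53651090e-01,  1.63415059e+00,  3.39668064e-06,
        1.15517400e+00, -2.38956038e-03]), 'qvel': array([ 4.21541361e-04, -1.49375243e-04, -9.39373587e-05, -2.18874325e-03,
        7.65563155e-04, -7.77972268e-04]), 'joint_efforts': array([ 2.78842366e-03, -6.05241466e+01, -3.42063582e+01,  2.62683634e-04,
        9.27218789e-03,  1.52792083e-06]), 'eef_pos': array([ 164.05731322, -602.58927396,  230.55279397]), 'tcp_rot': array([-3.14020964e+00, -6.41040657e-06,  2.65796088e-01]), 'contact_force': array([-0.01153443,  0.07205139,  0.91813777]), 'wrist_torque': array([ 0.0027067 ,  0.00859347, -0.00675263]), 'grasp_force': 0.0, 'opening': 1.0049318058235035}
scene [[365.72868529804344, 0.0, 249.1532168696682], [0.0, 365.72868529804344, 192.76618232262865], [0.0, 0.0, 1.0]] [-0.09  0.    0.    0.    0.  ] [ 982.74865136 -218.83613932  719.06262555]
side [[472.68356886018614, 0.0, 259.0856250580751], [0.0, 472.68356886018614, 193.18033341787805], [0.0, 0.0, 1.0]] [0.06 0.   0.   0.   0.  ] [ 380.84569192 -765.03257049  807.95608091]
wrist [[317.50548970398023, 0.0, 254.1441115797626], [0.0, 317.50548970398023, 189.49144275650642], [0.0, 0.0, 1.0]] [-0.064  0.     0.     0.     0.   ] [[ 4.28226489e-05 -9.49756331e-01 -3.12990271e-01  8.01876546e+01]
 [ 9.99999576e-01 -2.47135247e-04  8.86739690e-04 -6.82477414e-01]
 [-9.19537563e-04 -3.12990177e-01  9.49755918e-01 -1.42701419e+02]
 [ 0.00000000e+00  0.00000000e+00  0.00000000e+00  1.00000000e+00]]
```

View pics/a0.png

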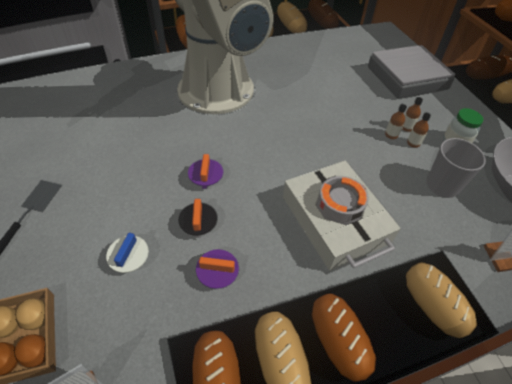

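View pics/b0.png

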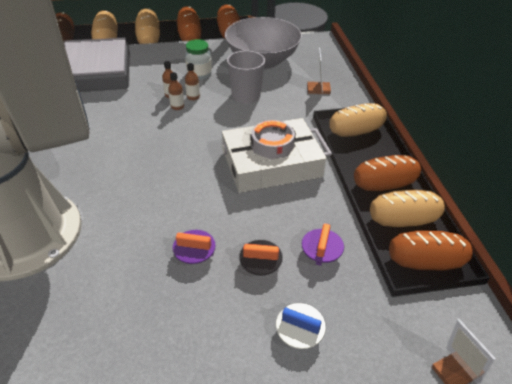

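The scene view shows the black-flange lid at (197,218), the blue lid at (127,252), purple look-alikes at (205,172) and (217,268), and the collar at (343,200). In the side view the lid is at (261,255), the collar at (273,138) and the blue lid at (300,325).

```bash
cat > h.py <<'E'
import numpy as np,cv2
from scipy.spatial.transform import Rotation as Ro
def pose(s): 
    T=np.eye(4);T[:3,:3]=Ro.from_euler('xyz',s['tcp_rot']).as_matrix();T[:3,3]=s['eef_pos'];return T
def cam(f,s=None):
    if s is not None:
        C=pose(s)@f['mount']; return C[:3,:3],C[:3,3]
    return f['R'].T,-f['R'].T@f['t']
def cast(f,px,z,s=None):
    Rw,c=cam(f,s)
    u=cv2.undistortPoints(np.asarray(px,float).reshape(-1,1,2),f['mtx'],f['D']).reshape(-1,2)
    d=np.c_[u,np.ones(len(u))]@Rw.T
    return c+d*((z-c[2])/d[:,2])[:,None]
def proj(f,P,s=None):
    Rw,c=cam(f,s)
    R=Rw.T
    return cv2.projectPoints(np.asarray(P,float).reshape(-1,1,3),cv2.Rodrigues(R)[0],-R@c,f['mtx'],np.asarray(f['D'],float))[0].reshape(-1,2)
def orange(f):
    h=cv2.cvtColor(f['color'],cv2.COLOR_RGB2HSV); return ((h[...,0]>=3)&(h[...,0]<=16)&(h[...,1]>165)&(h[...,2]>90)).astype(np.uint8),h
def blob(m,p):
    n,l,st,ce=cv2.connectedComponentsWithStats(m)
    ok=[i for i in range(1,n) if st[i,4]>25]
    i=min(ok,key=lambda i:np.hypot(*(ce[i]-p)))
    return (l==i).astype(np.uint8),ce[i],st[i]
E
python3 - <<'E'
from h import *
for n,pl,pm,pb in [("scene",(197,216),(343,198),(126,249)),("side",(261,252),(273,136),(302,320))]:
    f=dict(np.load(f"f0_{n}.npz")); m,h=orange(f)
    b,c,st=blob(m,pl); print(n,"lid",c,st, cast(f,[c],46))
    v=h[...,2][b>0]; print(np.percentile(v,[5,25,50,75,95]))
    pts=np.argwhere(b>0)[:,::-1]; top=pts[v>np.percentile(v,95)-25]
    w=cast(f,top,60)[:,:2]; print(len(top),cv2.minAreaRect(w.astype(np.float32)), w.mean(0))
    d=cv2.fitLine(w.astype(np.float32),2,0,.01,.01).ravel();print("dir",np.degrees(np.arctan2(d[1],d[0])))
    ring=m.copy(); yy,xx=np.mgrid[:384,:512]; ring[np.hypot(xx-pm[0],yy-pm[1])>32]=0
    P=cast(f,np.argwhere(ring>0)[:,::-1],105)[:,:2]
    print("ring",ring.sum(),cv2.minEnclosingCircle(P.astype(np.float32)),P.mean(0),P.min(0),P.max(0))
    np.save(f'ring_{n}.npy',P)
    big=cv2.resize(f['color'][pm[1]-50:pm[1]+70,pm[0]-70:pm[0]+70],None,fx=5,fy=5,interpolation=3)[:,:,::-1]
    cv2.imwrite(f"pics/col_{n}.png",big)
    print("blue",cast(f,[pb],46))
E
```

```text
scene lid [196.88105727 214.30837004] [193 199   9  31 227] [[ 500.79117541 -172.05382646   46.        ]]
[117.  147.5 188.  204.  207. ]
130 ((501.1163024902344, -171.6051025390625), (10.980534553527832, 65.87976837158203), 76.74358367919922) [ 503.05183896 -171.5794556 ]
dir -14.90054
ring 374 ((584.4761352539062, 138.965087890625), 46.338565826416016) [584.52592441 140.41178379] [543.33442405  93.45959773] [624.54739483 184.86144552]
blue [[ 543.82926594 -335.42270782   46.        ]]
side lid [260.0234375 251.3125   ] [244 244  34  15 384] [[ 499.19634366 -172.3365229    46.        ]]
[144.   150.   166.   234.25 244.  ]
124 ((499.8592529296875, -173.71763610839844), (11.098254203796387, 66.79613494873047), 74.67428588867188) [ 497.84198052 -173.63866547]
dir -16.43539
ring 68 ((581.3870239257812, 154.44427490234375), 36.26303482055664) [579.61703149 165.097885  ] [545.42586327 149.02748355] [617.34819606 177.7903115 ]
blue [[ 546.50644667 -338.34371622   46.        ]]
```

View pics/col_scene.png

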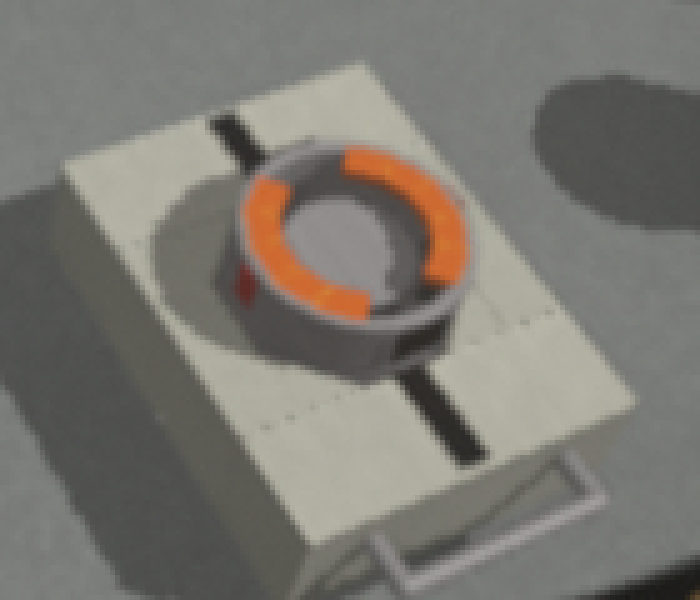

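The crop shows the collar with gaps between the two orange arcs; the black strip on the sprayer's top runs from crop (225,118) to (470,460), and the red mark is at (245,283).

```bash
python3 - <<'E'
from h import *
f=dict(np.load("f0_scene.npz"))
px=np.array([[225,118],[470,460],[255,165],[405,372]])/5+[273,148]
w=cast(f,px,70)[:,:2];print(w)
for a,b in((0,1),(2,3),(0,3)): d=w[b]-w[a];print(np.degrees(np.arctan2(d[1],d[0])))
P=np.load('ring_scene.npy');c=np.array([584.5,139])
from scipy.optimize import least_squares
rr=np.hypot(*(P-c).T);print(np.percentile(rr,[1,50,99]))
a=np.sort(np.degrees(np.arctan2(*(P-c).T[::-1])));g=np.diff(np.r_[a,a[0]+360]);i=np.argsort(g)[-2:];print([(a[k],a[k]+g[k]) for k in i])
# collar outer wall ellipse not used; move to hover lid
from rig import telemetry
s=telemetry.sense();T=pose(s);print(T[:3,:3].round(3),T[:3,:3].T@(np.array([500,-172,180])-T[:3,3])/40)
E
```

```text
[[482.0896416  130.82683428]
 [688.12017828 149.32708108]
 [513.37763871 131.90260187]
 [639.90094149 144.03164882]]
5.131039914089749
5.47587692767429
4.78306561355309
[32.2925716  40.16346794 46.29122154]
[(np.float64(-20.87152317894194), np.float64(31.191939514410347)), (np.float64(159.67692961022075), np.float64(212.48585941455832))]
[[ 0.965  0.263 -0.   ]
 [ 0.263 -0.965  0.001]
 [ 0.    -0.001 -1.   ]] [10.93105826 -8.18181467  1.27739508]
```

Call:
play_rows(
  dp=[
    [0.44,-0.33,0.05],
    [0.87,-0.65,0.1],
    [1.31,-0.98,0.15],
    [1.75,-1.31,0.2],
    [2.19,-1.64,0.25],
  ],
  rot=[
    [0,0,-1],
    [0,0,-2],
    [0,0,-3],
    [0,0,-4],
    [0,0,-5],
  ],
)

```text
clock: 0.57
eef_pos: [231.8, -515.7, 220.9]
tcp_rot: [-3.141, -0.0, 0.794]
contact_force: [0.1, 0.1, -0.4]
opening: 1.002
grasp_force: 0.0
```

Call:
play_rows(
  dp=[
    [0.54,-0.06,0.05],
    [1.08,-0.13,0.1],
    [1.63,-0.19,0.15],
    [2.17,-0.26,0.2],
    [2.71,-0.32,0.25],
  ],
  rot=[
    [0,0,-1],
    [0,0,-2],
    [0,0,-3],
    [0,0,-4],
    [0,0,-5],
  ],
)

```text
clock: 0.98
eef_pos: [299.1, -429.7, 211.0]
tcp_rot: [-3.141, -0.0, 1.318]
contact_force: [-0.1, 0.2, -0.2]
opening: 0.997
grasp_force: 0.0
```

Call:
play_rows(
  dp=[
    [0.5,0.21,0.05],
    [1.0,0.43,0.1],
    [1.51,0.64,0.15],
    [2.01,0.86,0.2],
    [2.51,1.07,0.25],
  ],
  rot=[
    [0,0,-1],
    [0,0,-2],
    [0,0,-3],
    [0,0,-4],
    [0,0,-5],
  ],
)

```text
clock: 1.4
eef_pos: [366.2, -343.6, 201.1]
tcp_rot: [-3.142, -0.0, 1.842]
contact_force: [-0.1, -0.4, -0.8]
opening: 1.001
grasp_force: 0.0
```

Call:
play_rows(
  dp=[
    [0.33,0.44,0.05],
    [0.65,0.87,0.1],
    [0.98,1.31,0.15],
    [1.31,1.75,0.2],
    [1.64,2.18,0.25],
  ],
  rot=[
    [0,0,-1],
    [0,0,-2],
    [0,0,-3],
    [0,0,-4],
    [0,0,-5],
  ],
)

```text
clock: 1.82
eef_pos: [433.1, -257.4, 191.1]
tcp_rot: [-3.142, -0.0, 2.365]
contact_force: [0.6, -1.0, 0.7]
opening: 0.999
grasp_force: 0.0
```

Call:
play_rows(
  dp=[
    [0.08,0.68,0.08],
    [0.16,1.36,0.15],
    [0.24,2.03,0.2],
    [0.32,2.71,0.25],
    [0.32,2.71,0.25],
  ],
  rot=[
    [0,0,-1],
    [0,0,-2],
    [0,0,-3],
    [0,0,-4],
    [0,0,-4.9],
  ],
)

```text
clock: 2.23
eef_pos: [502.1, -169.4, 180.9]
tcp_rot: [3.14, 0.001, 2.881]
contact_force: [-0.6, 0.1, 0.0]
opening: 0.997
grasp_force: 0.0
```

```bash
python3 - <<'E'
from rig import telemetry, optics
from h import *
s=telemetry.sense();f=optics.grab_frame("wrist");print(s['clock'],s['eef_pos'],s['tcp_rot'],s['qpos'])
np.savez("f1.npz",**f);np.savez("s1.npz",**s)
cv2.imwrite("pics/w1.png",f['color'][:,:,::-1])
m,h=orange(f);pp=proj(f,[[500,-172,60]],s)[0];b,c,st=blob(m,pp);print(pp,c,st,cast(f,[c],50,s))
v=h[...,2][b>0];print(np.percentile(v,[5,25,50,75,95]))
pts=np.argwhere(b>0)[:,::-1];top=pts[v>np.percentile(v,95)-25]
w=cast(f,top,60,s)[:,:2].astype(np.float32);r=cv2.minAreaRect(w);d=cv2.fitLine(w,2,0,.01,.01).ravel();print(len(top),r,w.mean(0),np.degrees(np.arctan2(d[1],d[0])))
E
```

```text
2.2333 [ 502.1085282  -169.39560459  180.89799694] [3.14033549e+00 5.08778427e-04 2.88064060e+00] [-3.29041991e-01  2.62929933e-01  1.88565793e+00  1.53906013e-03
  9.92583270e-01 -1.63972745e+00]
[250.10325503 181.23615642] [249.81953867 173.05698779] [241 136  20  82 737] [[ 495.45807127 -171.15292701   50.        ]]
[125. 169. 230. 249. 255.]
364 ((499.6636962890625, -170.5324249267578), (12.75527286529541, 68.67646026611328), 75.3183822631836) [ 498.076   -169.68022] -14.641041
```

View pics/w1.png

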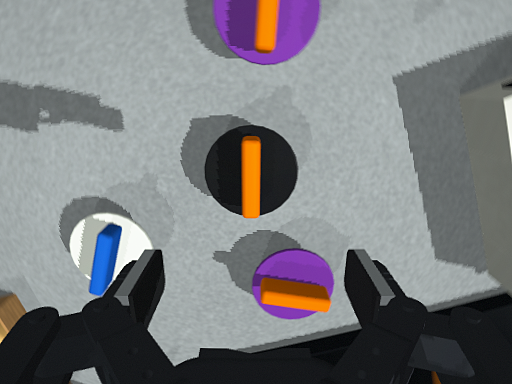

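The wrist view shows the lid's orange bar upright at (250,175) on the black flange, with free room for the fingers. Now descending to the lid.

Call:
play_rows(
  dp=[
    [0.02,-0.03,0.8],
    [0.04,-0.06,1.6],
    [0.04,-0.06,2.4],
    [0.04,-0.06,3.1],
    [0.04,-0.06,3.4],
  ],
  rot=[
    [0,0,0],
    [0,0,0],
    [0,0,0],
    [0,0,0],
    [0,0,0],
  ],
  fingers=0.6,
)

```text
clock: 2.7
eef_pos: [495.2, -174.0, 41.9]
tcp_rot: [3.141, -0.005, 2.87]
contact_force: [-0.8, 0.2, -0.2]
opening: 0.602
grasp_force: 0.0
```

Call:
play_rows(
  dp=[
    [0,0,0.1],
    [0,0,0.22],
    [0,0,0.22],
    [0,0,0.22],
    [0,0,0.22],
  ],
  rot=[
    [0,0,0],
    [0,0,0],
    [0,0,0],
    [0,0,0],
    [0,0,0],
  ],
  fingers=0.4,
)

```text
clock: 3.12
eef_pos: [498.5, -174.7, 37.6]
tcp_rot: [-3.141, 0.002, 2.873]
contact_force: [0.4, 0.5, -1.0]
opening: 0.401
grasp_force: 0.0
```

Call:
play_rows(
  dp=[
    [0,0,0],
    [0,0,0],
    [0,0,0],
    [0,0,0],
    [0,0,0],
  ],
  rot=[
    [0,0,0],
    [0,0,0],
    [0,0,0],
    [0,0,0],
    [0,0,0],
  ],
  fingers=0,
  grip_force=70,
)

```text
clock: 3.53
eef_pos: [498.2, -174.4, 37.1]
tcp_rot: [-3.142, 0.001, 2.873]
contact_force: [-0.6, 1.4, 7.0]
opening: 0.166
grasp_force: 72.8
```

Call:
play_rows(
  dp=[
    [0,0,0],
    [0,0,0],
    [0,0,0],
    [0,0,0],
    [0,0,0],
  ],
  rot=[
    [0,0,0],
    [0,0,0],
    [0,0,0],
    [0,0,0],
    [0,0,0],
  ],
)

```text
clock: 3.95
eef_pos: [498.2, -174.4, 37.1]
tcp_rot: [-3.142, 0.001, 2.873]
contact_force: [0.0, 1.1, 6.9]
opening: 0.173
grasp_force: 72.8
```

Call:
play_rows(
  dp=[
    [0,0,-0.4],
    [0,0,-1.2],
    [0,0,-2.1],
    [0,0,-3.0],
    [0,0,-3.75],
  ],
  rot=[
    [0,0,0],
    [0,0,0],
    [0,0,0],
    [0,0,0],
    [0,0,0],
  ],
)

```text
clock: 4.37
eef_pos: [497.6, -174.3, 188.6]
tcp_rot: [-3.141, 0.0, 2.873]
contact_force: [0.9, -0.4, -2.2]
opening: 0.172
grasp_force: 71.5
```

Call:
play_rows(
  dp=[
    [0,0.6,0],
    [0,1.4,0],
    [0,2.3,0],
    [0,3.2,0],
    [0,4.06,0],
  ],
  rot=[
    [0,0,0],
    [0,0,0],
    [0,0,0],
    [0,0,0],
    [0,0,0],
  ],
)

```text
clock: 4.78
eef_pos: [540.5, -16.2, 186.4]
tcp_rot: [-3.142, -0.0, 2.873]
contact_force: [0.5, 0.3, -1.4]
opening: 0.174
grasp_force: 71.5
```

Call:
play_rows(
  dp=[
    [0,0.9,0],
    [0,1.75,0],
    [0,2.6,0],
    [0,3.4,0],
    [0,4.06,0],
  ],
  rot=[
    [0,0,-0.7],
    [0,0,-1.4],
    [0,0,-2.1],
    [0,0,-2.8],
    [0,0,-3.43],
  ],
)

```text
clock: 5.2
eef_pos: [583.7, 141.1, 186.1]
tcp_rot: [3.141, -0.001, -3.046]
contact_force: [0.7, 0.7, -2.1]
opening: 0.172
grasp_force: 71.5
```

Call:
play_rows(
  dp=[
    [0,0,0],
    [0,0,0],
  ],
  rot=[
    [0,0,0],
    [0,0,0],
  ],
)

```text
clock: 5.37
eef_pos: [583.4, 139.9, 185.9]
tcp_rot: [-3.141, -0.001, -3.049]
contact_force: [-0.5, -0.2, -2.5]
opening: 0.172
grasp_force: 71.6
```

```bash
python3 - <<'E'
from rig import telemetry, optics
from h import *
s=telemetry.sense();print(s['clock'],s['eef_pos'],s['tcp_rot'],s['qpos'],s['contact_force'])
np.savez("s2.npz",**s)
ims=[]
for n in("wrist","scene","side"):
    f=optics.grab_frame(n);np.savez(f"f2_{n}.npz",**f);ims.append(f['color'])
a,b,c=ims
b=cv2.resize(b[110:270,240:440],(400,320));c=cv2.resize(c[50:210,180:380],(400,320))
im=np.zeros((584,800,3),np.uint8); im[:264,:352]=cv2.resize(a,(352,264)); im[264:,:400]=b; im[264:,400:]=c
cv2.imwrite("pics/m2.png",im[:,:,::-1])
E
```

```text
5.3667 [583.41695769 139.94698119 185.88490534] [-3.14125816e+00 -1.05738206e-03 -3.04881279e+00] [ 2.33031139e-01  3.61255582e-01  1.73071987e+00 -2.11339757e-04
  1.05071097e+00 -1.43044010e+00] [-0.47917044 -0.19845155 -2.46586136]
```

View pics/m2.png

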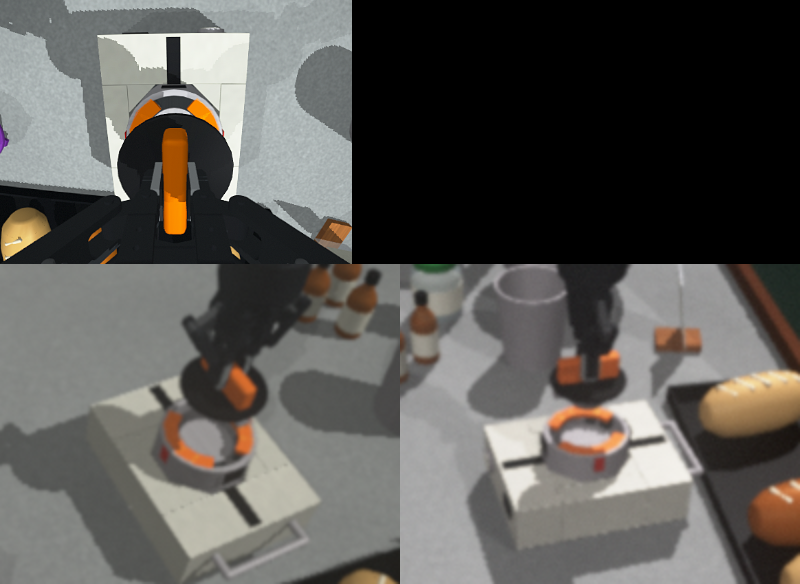

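The wrist view shows the lid held with its bar along the strip, which runs at (173,37)-(173,85) in the composite. The scene and side crops show the lid level above the collar. Now measuring the in-hand offset and the strip line.

```bash
python3 - <<'E'
from h import *
s=dict(np.load("s2.npz"));f=dict(np.load("f2_wrist.npz"));T=pose(s)
tl=lambda w:(w-T[:3,3])@T[:3,:3]
m,h=orange(f);b,c,st=blob(m,(254,265));v=h[...,2][b>0];print(st,np.percentile(v,[5,25,50,75,95]))
pts=np.argwhere(b>0)[:,::-1];top=pts[v>np.percentile(v,95)-40]
w=tl(cast(f,top,s['eef_pos'][2]+23,s))[:,:2].astype(np.float32)
print("bar in tool",len(top),cv2.minAreaRect(w),w.min(0),w.max(0))
g=f['color'].max(2); L=[]
for row in range(60,118,3):
    x=np.arange(225,280);d=x[g[row,225:280]<80]
    if len(d)>4: L.append([d.mean(),row])
w=cast(f,L,70,s)[:,:2];l=cv2.fitLine(w.astype(np.float32),2,0,.01,.01).ravel();a=np.arctan2(l[1],l[0]);
print(len(L),"strip ang",np.degrees(a)%180,"y at x=584.5",l[3]+(584.5-l[2])*np.tan(a))
# strip in scene/side: outer ends; ring from new images
for n,pm in(("scene",(343,198)),("side",(273,136))):
    f=dict(np.load(f"f2_{n}.npz"));m,h=orange(f);yy,xx=np.mgrid[:384,:512];m[np.hypot(xx-pm[0],yy-pm[1])>32]=0
    if n=="side": 
        f=dict(np.load("f0_side.npz")); hh=cv2.cvtColor(f['color'],cv2.COLOR_RGB2HSV);m=((hh[...,0]<=18)&(hh[...,1]>120)&(hh[...,2]>90)).astype(np.uint8);m[np.hypot(xx-pm[0],yy-pm[1])>26]=0
    P=cast(f,np.argwhere(m>0)[:,::-1],105)[:,:2];print(n,len(P),cv2.minEnclosingCircle(P.astype(np.float32)),P.mean(0))
E
```

```text
[ 236  186   38  155 4298] [125. 151. 167. 170. 249.]
bar in tool 604 ((-17.766109466552734, 0.8351058959960938), (14.217251777648926, 33.88498306274414), 89.58965301513672) [-34.685028  -6.314665] [-0.86248    8.0216465]
20 strip ang 5.97043 y at x=584.5 139.54984
scene 351 ((572.3309326171875, 153.10983276367188), 64.94821166992188) [580.31568307 149.77466279]
side 315 ((586.2896118164062, 123.54812622070312), 61.329654693603516) [584.72430108 137.08515583]
```

Call:
play_rows(
  dp=[
    [-0.03,-0.02,0.25],
    [-0.03,-0.02,0.55],
    [-0.03,-0.02,0.85],
    [-0.03,-0.02,1.1],
    [-0.03,-0.02,1.15],
  ],
  rot=[
    [0,0,0],
    [0,0,0],
    [0,0,0],
    [0,0,0],
    [0,0,0],
  ],
)

```text
clock: 5.93
eef_pos: [583.4, 137.4, 137.5]
tcp_rot: [-3.141, -0.004, -3.051]
contact_force: [-0.7, -0.7, -2.3]
opening: 0.168
grasp_force: 71.5
```

Call:
play_rows(
  dp=[
    [0,0,0.08],
    [0,0,0.16],
    [0,0,0.24],
    [0,0,0.28],
    [0,0,0.28],
  ],
  rot=[
    [0,0,0],
    [0,0,0],
    [0,0,0],
    [0,0,0],
    [0,0,0],
  ],
)

```text
clock: 6.35
eef_pos: [585.0, 138.2, 129.1]
tcp_rot: [-3.142, -0.0, -3.051]
contact_force: [0.9, -0.0, -2.4]
opening: 0.169
grasp_force: 71.6
```

Call:
play_rows(
  dp=[
    [0,0,0.07],
    [0,0,0.14],
    [0,0,0.21],
    [0,0,0.27],
    [0,0,0.3],
  ],
  rot=[
    [0,0,0],
    [0,0,0],
    [0,0,0],
    [0,0,0],
    [0,0,0],
  ],
)

```text
clock: 6.77
eef_pos: [585.6, 138.4, 117.6]
tcp_rot: [3.141, 0.001, -3.051]
contact_force: [-0.9, 0.3, 6.7]
opening: 0.172
grasp_force: 72.7
```

Call:
play_rows(
  dp=[
    [0,0,0.04],
    [0,0,0.04],
    [0,0,0.04],
  ],
  rot=[
    [0,0,0],
    [0,0,0],
    [0,0,0],
  ],
)

```text
clock: 7.02
eef_pos: [585.6, 138.4, 116.3]
tcp_rot: [3.141, 0.001, -3.051]
contact_force: [-1.1, 0.6, 6.3]
opening: 0.168
grasp_force: 72.8
```

Call:
play_rows(
  dp=[
    [0,0,0.03],
    [0,0,0.05],
    [0,0,0.05],
    [0,0,0.05],
  ],
  rot=[
    [0,0,0],
    [0,0,0],
    [0,0,0],
    [0,0,0],
  ],
)

```text
clock: 7.35
eef_pos: [585.7, 138.4, 116.1]
tcp_rot: [3.141, 0.002, -3.051]
contact_force: [-7.1, -1.2, 23.3]
opening: 0.172
grasp_force: 75.0
```

Call:
play_rows(
  dp=[
    [0,0,-0.02],
    [0,0,-0.02],
    [0,0,-0.02],
    [0,0,-0.02],
  ],
  rot=[
    [0,0,0.3],
    [0,0,0.8],
    [0,0,1.4],
    [0,0,2],
  ],
)

```text
clock: 7.68
eef_pos: [587.2, 138.0, 116.2]
tcp_rot: [3.141, 0.005, 3.021]
contact_force: [1.5, -2.8, 10.8]
opening: 0.171
grasp_force: 73.5
```

```bash
python3 - <<'E'
from rig import telemetry
s=telemetry.sense();print(s['eef_pos'],s['tcp_rot'],s['contact_force'],s['wrist_torque'])
E
```

```text
[587.16453677 137.95261605 116.19871684] [3.14124804 0.0045555  3.02077682] [ 1.54945038 -2.82415363 10.82899626] [-0.79775314 -0.1272159   0.1561209 ]
```

Call:
play_rows(
  dp=[
    [0,0,0.01],
    [0,0,0.01],
    [0,0,0.01],
    [0,0,0.01],
    [0,0,0.01],
  ],
  rot=[
    [0,0,0.8],
    [0,0,1.6],
    [0,0,2.4],
    [0,0,3.2],
    [0,0,4],
  ],
)

```text
clock: 8.1
eef_pos: [587.4, 138.0, 116.2]
tcp_rot: [3.139, 0.004, 2.601]
contact_force: [0.5, -3.4, 14.8]
opening: 0.172
grasp_force: 74.0
```

Call:
play_rows(
  dp=[
    [0,0,0],
    [0,0,0],
    [0,0,0],
    [0,0,0],
    [0,0,0],
  ],
  rot=[
    [0,0,0.9],
    [0,0,1.8],
    [0,0,2.7],
    [0,0,3.6],
    [0,0,4.5],
  ],
)

```text
clock: 8.52
eef_pos: [587.1, 137.7, 116.2]
tcp_rot: [3.138, 0.003, 2.129]
contact_force: [0.0, -4.5, 16.5]
opening: 0.168
grasp_force: 74.2
```

Call:
play_rows(
  dp=[
    [0,0,0],
    [0,0,0],
    [0,0,0],
    [0,0,0],
    [0,0,0],
  ],
  rot=[
    [0,0,0.9],
    [0,0,1.8],
    [0,0,2.7],
    [0,0,3.6],
    [0,0,4.5],
  ],
)

```text
clock: 8.93
eef_pos: [586.7, 137.5, 116.1]
tcp_rot: [3.138, 0.001, 1.658]
contact_force: [-1.6, -5.4, 18.1]
opening: 0.174
grasp_force: 74.3
```

```bash
python3 - <<'E'
from rig import telemetry
s=telemetry.sense();print(s['eef_pos'],s['tcp_rot'],s['contact_force'],s['wrist_torque'])
E
```

```text
[586.68099921 137.53430841 116.14575474] [3.13826545e+00 1.07963027e-03 1.65792276e+00] [-1.55363281 -5.36935101 18.12973138] [-0.79654816  0.66560513  0.30572198]
```

Call:
play_rows(
  dp=[
    [0,0,-0.03],
    [0,0,-0.06],
    [0,0,-0.07],
    [0,0,-0.07],
  ],
  rot=[
    [0,0,0],
    [0,0,0],
    [0,0,0],
    [0,0,0],
  ],
)

```text
clock: 9.27
eef_pos: [586.4, 137.9, 117.9]
tcp_rot: [3.139, 0.0, 1.662]
contact_force: [2.6, -2.3, 6.5]
opening: 0.171
grasp_force: 72.7
```

Call:
play_rows(
  dp=[
    [0,0,0],
    [0,0,0],
    [0,0,0],
    [0,0,0],
    [0,0,0],
  ],
  rot=[
    [0,0,0],
    [0,0,0],
    [0,0,0],
    [0,0,0],
    [0,0,0],
  ],
  fingers=0.6,
)

```text
clock: 9.68
eef_pos: [584.8, 138.2, 116.6]
tcp_rot: [-3.141, -0.0, 1.662]
contact_force: [-0.7, -0.7, 0.0]
opening: 0.602
grasp_force: 0.0
```

Call:
play_rows(
  dp=[
    [0,0,-0.3],
    [0,0,-1.0],
    [0,0,-1.9],
    [0,0,-2.8],
    [0,0,-3.6],
  ],
  rot=[
    [0,0,0],
    [0,0,0],
    [0,0,0],
    [0,0,0],
    [0,0,0],
  ],
)

```text
clock: 10.1
eef_pos: [585.1, 138.2, 263.9]
tcp_rot: [3.14, -0.0, 1.662]
contact_force: [0.2, 0.9, -0.2]
opening: 0.597
grasp_force: 0.0
```

```bash
python3 - <<'E'
from rig import telemetry, optics
from h import *
s=telemetry.sense();print(s['clock'],s['eef_pos'],s['tcp_rot'],s['contact_force'])
ims=[]
for n in("wrist","scene","side"):
    f=optics.grab_frame(n);np.savez(f"f3_{n}.npz",**f);ims.append(f['color'])
    if n=="wrist":
        m,h=orange(f);b,c,st=blob(m,proj(f,[[584.5,139,141]],s)[0]);v=h[...,2][b>0]
        pts=np.argwhere(b>0)[:,::-1];top=pts[v>np.percentile(v,95)-30]
        w=cast(f,top,141,s)[:,:2].astype(np.float32);print(st,len(top),cv2.minAreaRect(w))
a,b,c=ims
im=np.zeros((584,800,3),np.uint8); im[:264,:352]=cv2.resize(a,(352,264)); im[264:,:400]=cv2.resize(b[110:270,240:440],(400,320)); im[264:,400:]=cv2.resize(c[50:210,180:380],(400,320)); im[:264,400:752]=cv2.resize(b,(352,264))
cv2.imwrite("pics/m3.png",im[:,:,::-1])
E
```

```text
10.1 [585.07120815 138.2128878  263.94664814] [ 3.14046154e+00 -1.58764670e-04  1.66175891e+00] [ 0.2341762   0.88726326 -0.16632656]
[247 139  19  82 660] 419 ((586.6886596679688, 137.13949584960938), (14.008727073669434, 69.70223236083984), 5.763129234313965)
```

View pics/m3.png

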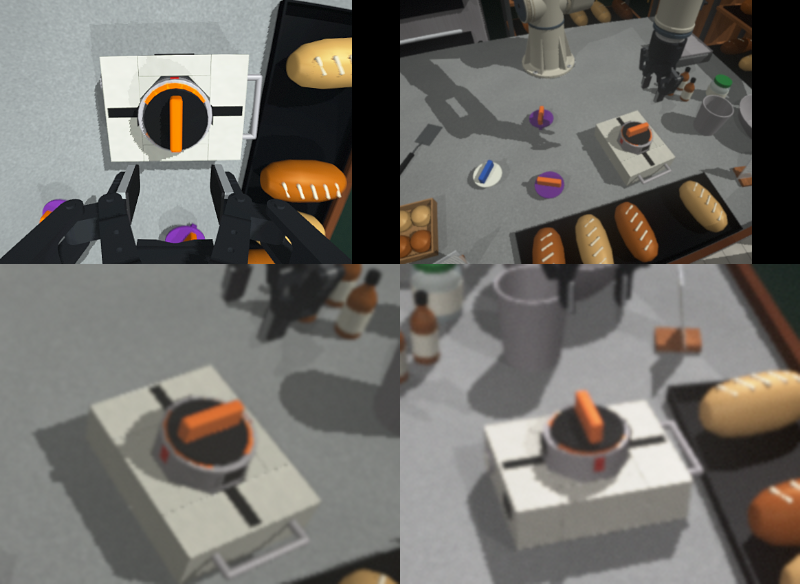

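The bar lies square to the strip, pointing at the red marks at 95.8°. The lid sits level in the collar, and the blue lid stands where it was.

```bash
python3 -c "
from rig import r
print(r.sign_off())"
```

```text
the job is handed in; nothing more can be done
None
```

The orange-handled lid is pressed into the sprayer's collar and turned 90° clockwise, and the last pictures show it sitting level with its bar within a degree of square to the gaps. The blue-handled lid was left alone, and the job was handed in at about 10 s; no verdict came back.

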